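# Fit the round soap stamp in the bench collet and tighten its nut

### The job

Take the round-headed stamp from the rack, set its shank into the bench collet, gently and fully home on the seat, and then turn the crank handle of the nut clockwise until the jaws grip the shank firmly, without overtightening. Let go at the end; leave the other two stamps in the rack and do not knock the soaps about.

Things in the scene. Friction and masses are not known exactly. Their poses are not given: they have to be found in the camera images.
- round_stamp: the soap stamp to be fitted, the one with the ROUND brass head, diameter 40, flower relief on top; steel shank of diameter 14 pointing down. Foot to head underside 60, head 18 tall, 80 overall with the relief, 0.2 kg. Origin: centre of the shank's foot; z up towards the head. Starts standing in one of the rack's three holes; grasp it across the head's sides.
- square_stamp: another soap stamp, SQUARE head 36 x 36 with three straight ridges; same shank, heights and origin as the round one; stands in the rack and stays there
- oval_stamp: another soap stamp, long narrow OVAL head 18 x 44 (long along its y); same shank, heights and origin; stands in the rack and stays there
- stamp_rack: fixed wooden block 56 (x) x 204 (y) x 46 (z), three holes in a row along its y, 66 apart, the middle one in the centre; hole diameter 17, depth 40: the stamps' feet are 6 above the table, head undersides 66, head tops 84. Origin: centre of its underside. Fingers have most room closing along its x, across the row.
- collet: bench collet fixed to the table: flange diameter 96, barrel diameter 54, on top a grooved steel nut of diameter 50 (z 49 to 66) with the bore in its middle and a crank handle at its side. Origin: centre of the underside, z up the bore. Inside it, three jaws (z 30 to 49) that close on the shank as the nut turns; their forces on the shank together are the grip.
- seat: flat steel floor of the collet's bore, on which the shank's foot must stand; origin: centre of its upper face, 16 above the table, on the bore's axis. It is felt at 3 to 8 N; over 50 N on it, even for an instant, is too much (dropping the stamp in is, too). The head's underside of a seated stamp is 10 above the nut.
- collet_mouth (a point): point on the bore's axis, level with the nut's top face, 66 above the table. The funnel mouth narrows from diameter 25 there to 17.6 at z 60; the slack jaws below leave over 17; the guide bore from z 29 to the seat has 16.8.
- handle_grip (a point): the crank's black grip, an upright post of diameter 16 from z 61 to 95; this point is on its axis at z 80, 85 from the bore's axis. It goes round the bore in a level circle, CLOCKWISE from above to tighten. Below it the crank's rod, z 53 to 62. The crank is clamped to the nut at another angle each time and the nut starts more or less open: only its resistance (see crank_rod) tells when it grips.
- crank_rod (a point): point on the axis of the crank's rod (diameter 9), 55 from the bore's axis, z 57. Force along the circle at the grip: about 7 N to keep it moving (less while it is held still) as it runs free for 0.4 to 1.0 rad; with the shank in, it then rises 2.5 N per 0.1 rad. Well gripped 3 to 4 N above running free, read the same way (about 0.15 rad on); overtight from 6 N above. It stays where left.
- soap_dahlia: finished olive flower soap, 75 x 75 x 35, loose bystander; origin at the centre of its underside
- soap_rose: finished grey rose soap, 68 x 68 x 34, loose bystander; origin at the centre of its underside
- soap_heart: finished grey fluted heart soap, 57 x 65 x 37, loose bystander; origin at the centre of its underside
Things that resemble listed ones, but are neither listed nor needed, are in the scene too. What is shaped like the round_stamp but blue or red is not meant.

How it is judged:
On the way, in this order (a step that is already met when the one before it is completed fails the run):
1. the round stamp stands fully home in the collet, released by the fingers, its jaws still open (z of round_stamp in the frame of seat below 0.0025 m and horizontal distance between round_stamp and seat below 0.003 m and angle between round_stamp's own z axis and vertical below 0.06 rad and contact force between the fingers and round_stamp below 0.1 N and contact force between collet and round_stamp below 15 N), for 0.2 s.
2. the nut is turned until the jaws grip the shank (contact force between collet and round_stamp above 36 N), for 0.2 s.
At the end, for the whole second after the job is handed in: The round stamp stands in the collet with its foot within 2.5 mm of the seat and 3 mm of the bore's axis, upright within 0.06 rad and at rest, and the collet's jaws grip its shank with over 36 N in all (z of round_stamp in the frame of seat below 0.0025 m and horizontal distance between round_stamp and seat below 0.003 m and angle between round_stamp's own z axis and vertical below 0.06 rad and contact force between collet and round_stamp above 36 N and linear speed of round_stamp below 0.02 m/s); the robot touches nothing.
It fails at once if the collet is overtightened: the jaws press on the shank with over 180 N in all (contact force between collet and round_stamp above 180 N).
It fails at once if the stamp is slammed or forced onto the seat with over 50 N (contact force between round_stamp and seat above 50 N).
It fails at once if one of the other two stamps is moved by over 25 mm (distance of any of square_stamp, oval_stamp from where it was at the start of the episode above 0.025 m).
It fails at once if a soap is moved by over 25 mm (distance of any of soap_dahlia, soap_rose, soap_heart from where it was at the start of the episode above 0.025 m).
It also fails if it takes over 61 s, if anything falls off the work surface, if the arm or the gripper's body presses on something with over 40 N, if the wrist force passes 120 N, or if a joint passes its speed limit or range.

### The arm

A 6-joint arm with a two-finger parallel gripper is mounted at the origin on a cart in front of the work surface, level with it; the furniture and walls round the work are solid. World frame = base frame: x ahead of the robot, y to its left, z up, the work surface at z = 0. Lengths are in m, angles in rad, forces in N, time in s.
With the tool pointing down it reaches from about 0.375 to 0.975 m from the base axis. Payload 3.8 kg.
Tool frame: the origin (TCP) lies at the very end of the fingers, on their centre line; the grasp point (between the pads) lies 19 mm behind it; z points along the fingers, y is the direction in which the jaws open and shut (so a half turn about z gives the same grasp; the last joint's range is limited). The gripper opens to 85 mm and grips with 20 to 120 N. Pads are 22 mm wide; open, the fingers measure 114 mm over their backs; the gripper's body (76 mm by 85 mm) begins 54 mm behind the grasp point. The pads swing forward as they close: fully open they stand 13 mm farther back than shut.
Start: joints at [1.26, 0.264, 1.604, -0, 1.274, -0.037], TCP at [0.183, 0.65, 0.195] pointing down, gripper open.
Joint ranges: [-2.63, 2.63], [-0.94, 2.18], [0.31, 2.57], [-1.31, 4.45], [0, 2.66], [-2.55, 2.55]. Speed limits (rad/s): [2.57, 2.57, 3.14, 3.14, 3.14, 3.14].

### API

Orientations are given as a rotation vector (axis times angle).
In Python, from workcell import bot, viewer, finish_job gives the robot as it stands.
- The arm moves only by the tool servo_tool, never from a script. Its argument "plan" is a list that holds one entry, the list of rows, each a list of 6 numbers: the shift along the tool's x, y, z in cm, then the turn, a rotation vector about the tool's x, y, z in degrees. A call has 1 to 20 rows; each row is the pose to reach, as a shift and turn from the pose measured when the call began, along the tool's axes at that moment; what a row does not reach only later rows make up. A row lasts 1/12 s, in which the tool goes at most 41.7 mm and 7.16 degrees, less where a joint would pass 70% of its speed; a pose out of reach is approached as far as the arm can. A call with a gripper value outside its range is refused whole. "claw" is the finger opening in cm, from 0 to 8.54, set as the call begins (left out, the last holds). The fingers move at their own pace and stop on an object; "grip_force" is the grip in N (left out, the last holds). Time passes only in rows, so rows that repeat a pose let the fingers close. It gives the time, the measured TCP pose, the force and the opening at its end, in the units of the state.
- bot.read_state(): the state, without advancing time (a new reading comes with each control period).
- viewer.read_camera(name): name is "scene" or "top"; returns a dict with "color" (480x640x3 uint8, red, green, blue), "fx", "fy", "cx", "cy" (pixels), "eye" and "rotation" of the camera in the world. Camera axes: x right, y down, z forward; pixel columns grow to the right and rows downward; lengths in m; the calibration is good to about 2 mm. A picture is of the moment at which its call begins. There is no depth.
- finish_job(): hands the job in, once; it reports no verdict.
The state is a dict: "time": time; "q": joint angles; "joint_vel": joint speeds; "joint_torque": joint torques, N m; "tool_pos": TCP position; "tcp_rot": TCP orientation; "wrist_force": force on the tool from outside, world axes, zero at the start; "torque": the same for the moment, N m; "width": opening from 0.0 (shut) to 1.0 (fully open).
Only numpy, scipy, OpenCV 4.12 (cv2) and the standard library are available. Lean on these libraries where they do the work, as an engineer would, in place of code of your own. Each camera call takes 0.05 s, during which the arm holds its last target.

## Working session

There is one attempt and no reset: what is moved stays moved. The work goes in short steps, Python scripts to look and compute and a tool call to move; the robot and the scene stay as the last step left them, time stands still between calls to the robot, and variables do not carry over. Pictures are saved under pics/ and viewed, and the job is handed in when it is done.

Besides the shell and the picture viewer there is one more tool, called after "Request:" as name([rows], argument=value, ...), one row to a line, values as JSON. servo_tool: Moves the arm, as the interface text tells. Its arguments: {"type":"object","properties":{"plan":{"type":"array"},"claw":{"type":"number"},"grip_force":{"type":"number"}},"required":["plan"]}

```bash
ls; mkdir -p pics
cat > h.py <<'E'
import numpy as np, cv2
from workcell import bot, viewer, finish_job
def cam(n,fn=None):
    c=viewer.read_camera(n)
    if fn: cv2.imwrite('pics/'+fn,c['color'][:,:,::-1])
    return c
E
python3 - <<'E'
from h import *
s=bot.read_state(); print({k:np.round(v,3) for k,v in s.items()})
import pickle
for n in('scene','top'):
    c=cam(n,n+'0.png'); pickle.dump(c,open(n+'0.pkl','wb'))
    print(n,c['fx'],c['fy'],c['cx'],c['cy'],c['eye'],np.round(c['rotation'],4).tolist())
E
```

```text
pics
{'time': np.float64(0.0), 'q': array([ 1.26 ,  0.265,  1.605,  0.   ,  1.274, -0.037]), 'joint_vel': array([-0.001,  0.   ,  0.   ,  0.001, -0.   ,  0.   ]), 'joint_torque': array([-3.0000e-03, -5.1512e+01, -3.6730e+01, -1.0000e-03,  1.3000e-02,
        0.0000e+00]), 'tool_pos': array([0.182, 0.649, 0.194]), 'tcp_rot': array([-0.429, -3.112,  0.004]), 'wrist_force': array([-0.408, -0.022,  0.438]), 'torque': array([-0.035, -0.029,  0.025]), 'width': np.float64(1.001)}
scene 459.3190134457775 459.3190134457775 314.9626513875617 235.8968003118033 [-0.01927952  0.64996818  0.49882019] [-0.9115, 2.2396, -1.3099]
top 511.22165981117087 511.22165981117087 314.58559269163163 240.26023033559758 [0.41305071 0.10364018 0.92410923] [-2.1644, 2.1423, -0.1454]
```

View pics/scene0.png

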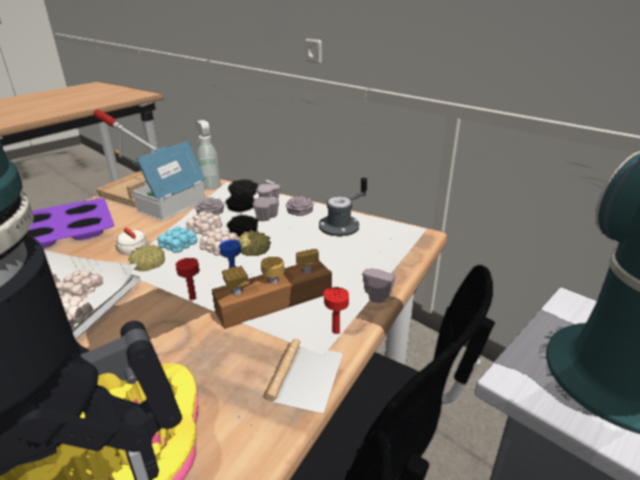

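View pics/top0.png

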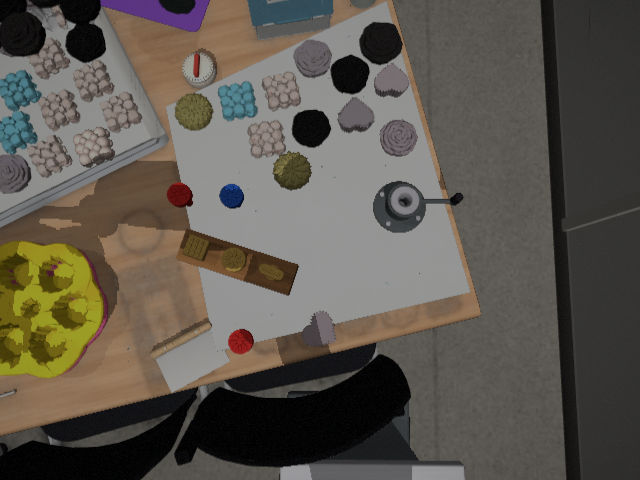

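The top view shows the rack with stamps at (195,245), (234,259) and (271,271). The collet is at (404,203) and its black grip at (457,199). Next I'll crop close on the candidates.

Run:
```python
from h import *
t=cv2.imread('pics/top0.png'); s=cv2.imread('pics/scene0.png')
a=cv2.resize(t[180:360,150:330],None,fx=4.3,fy=3.3,interpolation=cv2.INTER_CUBIC)
a=cv2.resize(t[180:360,150:330],(580,580),interpolation=cv2.INTER_CUBIC)
cv2.imwrite('pics/c1.png',a)
cv2.imwrite('pics/c2.png',cv2.resize(s[225:345,170:350],(780,520),interpolation=cv2.INTER_CUBIC))
cv2.imwrite('pics/c3.png',np.hstack([cv2.resize(t[160:250,360:480],(400,300),interpolation=cv2.INTER_CUBIC),cv2.resize(s[165:255,290:410],(400,300),interpolation=cv2.INTER_CUBIC)]))
```

```text
(no output)
```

View pics/c1.png

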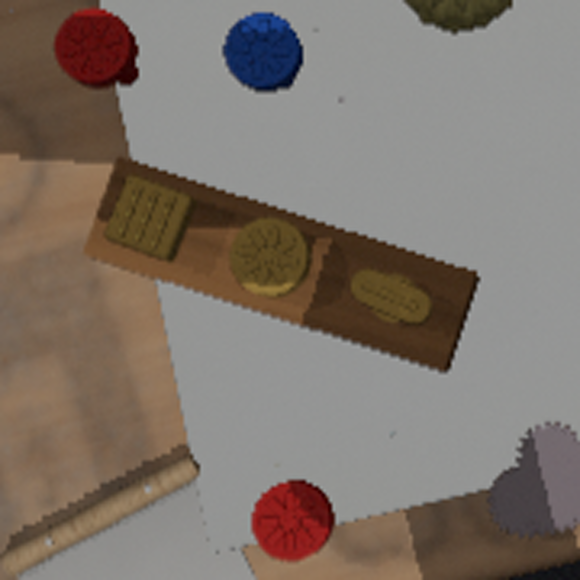

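View pics/c2.png

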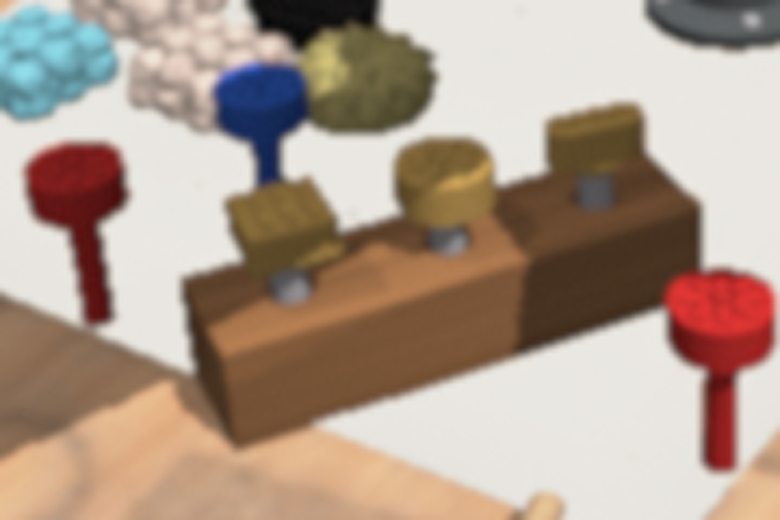

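View pics/c3.png

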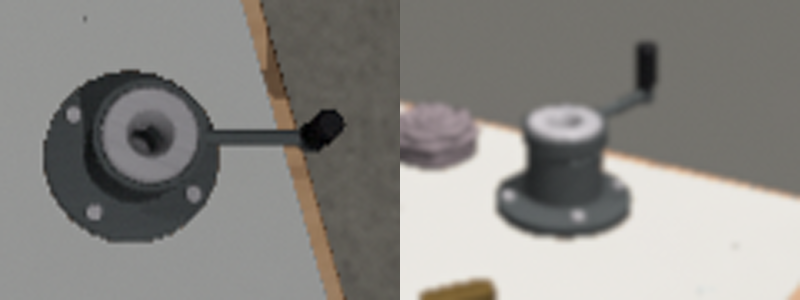

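The things that could be mistaken for it in the top view are:
- blue (231,196)
- red (180,195) and red (240,342)
- brass square (195,245)
- brass oval (271,271)
- brass round (234,259)

I choose the brass round one, in the middle hole. Now I'll measure it.

```bash
cat >> h.py <<'E'
def R(c): return cv2.Rodrigues(np.asarray(c['rotation'],float))[0] if np.ndim(c['rotation'])==1 else np.asarray(c['rotation'])
def proj(c,P):
    p=(np.atleast_2d(P)-c['eye'])@R(c)
    return np.c_[c['fx']*p[:,0]/p[:,2]+c['cx'],c['fy']*p[:,1]/p[:,2]+c['cy']]
def ray(c,u):
    d=R(c)@np.array([(u[0]-c['cx'])/c['fx'],(u[1]-c['cy'])/c['fy'],1]);return d/np.linalg.norm(d)
def atz(c,u,z):
    d=ray(c,u);return c['eye']+d*(z-c['eye'][2])/d[2]
def tri(c1,u1,c2,u2):
    A=np.zeros((3,3));b=np.zeros(3);
    for c,u in((c1,u1),(c2,u2)):
        d=ray(c,u);M=np.eye(3)-np.outer(d,d);A+=M;b+=M@c['eye']
    X=np.linalg.solve(A,b)
    g=[np.linalg.norm((np.eye(3)-np.outer(ray(c,u),ray(c,u)))@(X-c['eye'])) for c,u in((c1,u1),(c2,u2))]
    return X,g
def circ(x,y,z,r,n=60):
    a=np.linspace(0,2*np.pi,n);return np.c_[x+r*np.cos(a),y+r*np.sin(a),z+0*a]
E
python3 - <<'E'
from h import *
import pickle
T=pickle.load(open('top0.pkl','rb'));S=pickle.load(open('scene0.pkl','rb'))
print(R(T).round(3))
print('round',tri(T,(233.3,258.7),S,(272.7,262.6)))
print('nut',tri(T,(405.2,200),S,(290+565/3.333,165+121/3.333)))
print('griptop',tri(T,(360+330/3.333,160+123/3.333),S,(290+648/3.333-120,165+46/3.333)))
print('griptop',tri(T,(360+330/3.333,160+123/3.333),S,(290+(648-400)/3.333,165+46/3.333)))
print('nut',tri(T,(405.2,200),S,(290+(565-400)/3.333,165+121/3.333)))
print('sq/oval',atz(T,(150+148/3.22,180+217/3.22),.085),atz(T,(150+391/3.22,180+297/3.22),.085))
def V(n,c,lo,hi,x0,x1,y0,y1):
    im=c['color'][y0:y1,x0:x1].astype(int);return im
# nut top: bright
im=cv2.resize(T['color'][160:250,360:480],None,fx=8,fy=8,interpolation=cv2.INTER_CUBIC)
g=cv2.cvtColor(im,cv2.COLOR_RGB2GRAY)
print(g[0::40,0::40])
E
```

```text
[[ 0.01  -0.991  0.133]
 [-1.    -0.01  -0.001]
 [ 0.002 -0.133 -0.991]]
round (array([0.49301336, 0.23613143, 0.0823621 ]), [np.float64(0.0008501558971424007), np.float64(0.000850155897142352)])
nut (array([ 0.46760563, -0.08294874,  0.13379988]), [np.float64(0.12351155984591647), np.float64(0.12351155984591644)])
griptop (array([ 0.59852047, -0.13638964,  0.09439937]), [np.float64(0.0008010391890241579), np.float64(0.0008010391890242292)])
griptop (array([ 0.59853163, -0.13638147,  0.09439813]), [np.float64(0.0007872201443009517), np.float64(0.0007872201443011077)])
nut (array([ 0.59904734, -0.05210047,  0.06518749]), [np.float64(0.0003297909385397007), np.float64(0.00032979093853949574)])
sq/oval [0.51148831 0.29856363 0.085     ] [0.47170878 0.17305119 0.085     ]
[[148 149 147 148 148 149 148 148 148 148 148 148 148 148 148 130  93  92
   94  93  93  93  92  89]
 [148 148 149 148 149 126 148 149 147 149 149 148 148 148 148 128  81  94
   88  93  93  91  92  90]
 [149 149 149 148 149 148 149 148 148 148 148 147 148 148 148 136  87  91
   93  90  93  92  90  93]
 [149 149 148 148 
[... 797 characters left out ...]
49 150  59  64  65  30  31  57  74  53  56  59 117 148 148 148 148
  125  92  94  95  89  91]
 [149 149 149 152  65  67  66  55  38  48  59  56  79 149 148 148 148 148
  127  98  90  97  94  89]
 [149 149 148 149 120  60 104  65  64  63  60  62 152 149 148 148 148 148
  148 133  97  98  94  91]
 [149 149 149 148 148 155  65  69  69  67  76 151 148 149 148 149 149 148
  147 127  90  91  96  96]
 [149 149 150 149 149 148 148 148 149 149 149 149 149 149 148 149 148 148
  148 129  81  91  96  92]
 [149 150 148 148 149 149 148 149 149 149 149 150 149 149 149 149 149 148
  149 139 109  87  93  91]
 [149 149 148 149 149 148 149 148 149 149 149 148 149 148 149 148 149 149
  149 149 131  86  94  89]]
```

Run:
```python
from h import *
import pickle
for nm,b in(('top',(170,150,480,310)),('scene',(170,165,400,345))):
    c=pickle.load(open(nm+'0.pkl','rb'));k=4 if nm=='scene' else 2.58
    k=2.58 if nm=='top' else 3.3
    x0,y0,x1,y1=b
    im=cv2.resize(c['color'][y0:y1,x0:x1,::-1],None,fx=k,fy=k,interpolation=cv2.INTER_CUBIC)
    def d(P,col):
        p=((proj(c,P)-[x0-.5,y0-.5])*k).astype(np.int32);cv2.polylines(im,[p],False,col,1,cv2.LINE_AA)
    d(circ(.4925,.236,.084,.02),(0,255,0));d(circ(.4925,.236,.066,.02),(0,255,255))
    d(circ(.599,-.052,.066,.025),(0,255,0));d(circ(.599,-.052,.0,.048),(0,255,255));d(circ(.599,-.052,.066,.0125),(255,0,255))
    d(circ(.5985,-.1365,.095,.008),(0,255,0));d(circ(.5985,-.1365,.061,.008),(255,0,255))
    cv2.imwrite('pics/ov_%s.png'%nm,im);print(im.shape)
```

```text
(413, 800, 3)
(594, 759, 3)
```

View pics/ov_top.png

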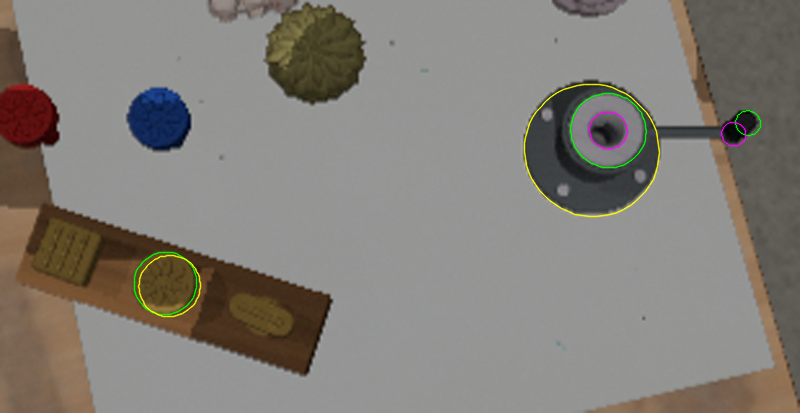

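View pics/ov_scene.png

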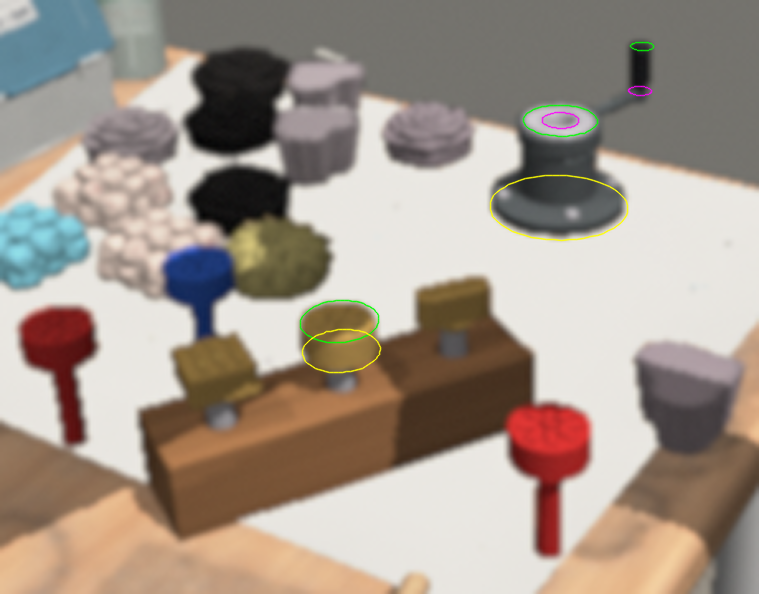

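```bash
cat >> h.py <<'E'
from scipy.spatial.transform import Rotation as Ro
def want(pos,yaw_deg,show=True):
    s=bot.read_state();R0=Ro.from_rotvec(s['tcp_rot'])
    a=np.radians(yaw_deg);y=np.array([np.cos(a),np.sin(a),0]);z=np.array([0,0,-1.]);x=np.cross(y,z)
    Rt=Ro.from_matrix(np.c_[x,y,z])
    d=R0.inv().apply(np.array(pos)-s['tool_pos'])*100
    t=(R0.inv()*Rt).as_rotvec(degrees=True)
    ry=R0.apply([0,1,0])
    print('t',round(float(s['time']),2),'pos',s['tool_pos'].round(4),'yaw',np.degrees(np.arctan2(ry[1],ry[0])).round(2),'tilt',(R0.apply([0,0,1])).round(4),'F',s['wrist_force'].round(2),'w',round(float(s['width']),3),'q',s['q'].round(2))
    print('shift cm',d.round(2),'turn deg',t.round(2))
    return d,t
E
python3 -c "
from h import *
want((.4925,.236,.19),-17.6)"
```

```text
t 0.1 pos [0.1823 0.6492 0.1937] yaw 74.31 tilt [-6.0e-04 -1.9e-03 -1.0e+00] F [0.01 0.44 0.91] w 1.002 q [ 1.26  0.26  1.61  0.    1.27 -0.04]
shift cm [-41.04 -31.39   0.43] turn deg [-9.000e-02  9.000e-02  9.191e+01]
```

Request:
servo_tool([
  [[-0.8, -0.6, 0, 0, 0, 2], [-2.5, -1.9, 0, 0, 0, 6], [-4.9, -3.8, 0, 0, 0, 11], [-7.4, -5.7, 0, 0, 0, 16.5], [-10.3, -7.9, 0, 0, 0, 23], [-13.1, -10, 0.1, 0, 0, 29.5], [-16, -12.2, 0.1, 0, 0, 36], [-18.9, -14.4, 0.2, 0, 0, 42.5], [-21.8, -16.6, 0.2, 0, 0, 49], [-24.6, -18.8, 0.2, 0, 0, 55], [-27.5, -21, 0.3, 0, 0, 61.5], [-30.4, -23.2, 0.3, 0, 0, 68], [-32.8, -25.1, 0.3, 0, 0, 73.5], [-35.3, -27, 0.4, 0, 0, 79], [-37.3, -28.6, 0.4, 0, 0, 83.5], [-39, -29.8, 0.4, 0, 0, 87.5], [-40.2, -30.8, 0.4, 0, 0, 90], [-41, -31.4, 0.4, -0.1, 0.1, 91.9], [-41, -31.4, 0.4, -0.1, 0.1, 91.9]],
], claw=8.5)

```text
time: 1.68
tool_pos: [0.4928, 0.234, 0.19]
tcp_rot: [2.539, 1.85, -0.001]
wrist_force: [-0.3, 0.4, -0.6]
width: 0.997
```

```bash
python3 -c "
from h import *
cam('top','t1.png');cam('scene','s1.png')
want((.4925,.236,.058),-17.6)"
```

```text
t 1.78 pos [0.4917 0.2358 0.1901] yaw -17.62 tilt [-8.e-04  4.e-04 -1.e+00] F [-0.01  0.44 -0.19] w 1.0 q [0.4  0.02 1.89 0.   1.23 0.71]
shift cm [ 0.04  0.08 13.2 ] turn deg [-0.05 -0.01 -0.02]
```

Run:
```python
from h import *
t=cv2.imread('pics/t1.png'); s=cv2.imread('pics/s1.png')
cv2.imwrite('pics/v1.png',np.hstack([cv2.resize(t[180:330,150:300],(400,400)),cv2.resize(s[185:345,190:350],(400,400))]))
```

```text
(no output)
```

View pics/v1.png

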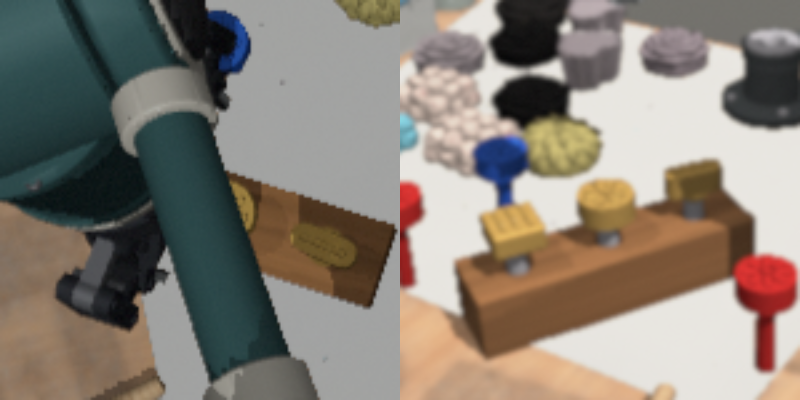

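Run:
```python
from h import *
import pickle
for n in('top','scene'):
    c=pickle.load(open(n+'0.pkl','rb'));print(proj(c,[[.4917,.2358,.19],[.4917,.2358,.30],[.4925,.236,.084],[.4917+.04,.2358-.0127,.2],[.4917-.04,.2358+.0127,.2]]).round(1))
```

```text
[[222.3 252.8]
 [206.6 243.1]
 [233.6 259.3]
 [230.9 224.4]
 [211.1 280.1]]
[[269.3 204.9]
 [265.1 136.3]
 [272.4 261.8]
 [258.9 189.6]
 [279.9 209.4]]
```

View pics/s1.png

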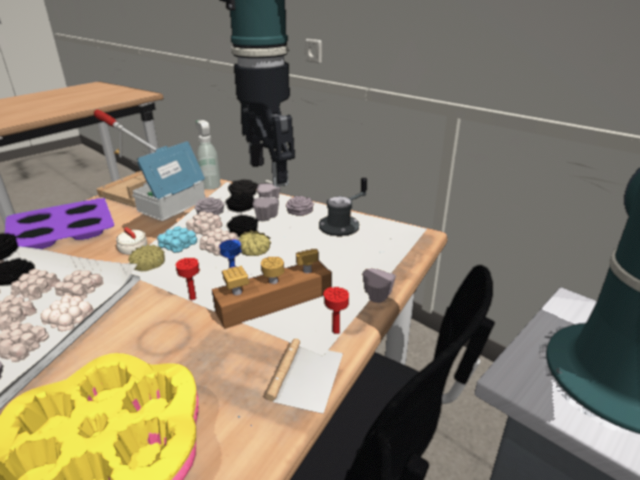

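View pics/t1.png

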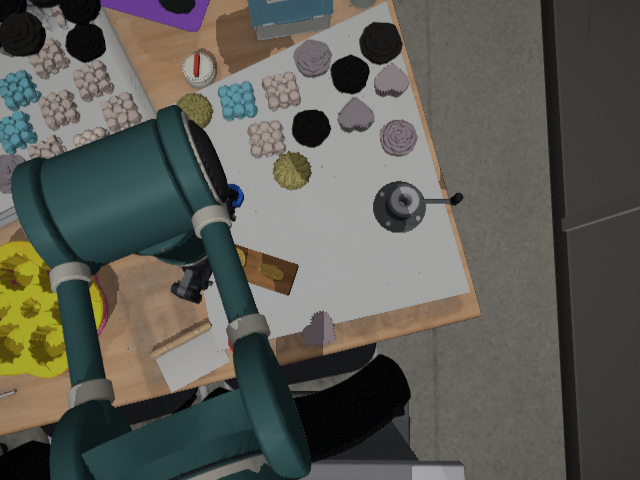

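Run:
```python
from h import *
s=cv2.imread('pics/s1.png')
cv2.imwrite('pics/v2.png',cv2.resize(s[60:210,200:340],(700,600)[:2] if 0 else (560,600),interpolation=cv2.INTER_CUBIC))
```

```text
(no output)
```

View pics/v2.png

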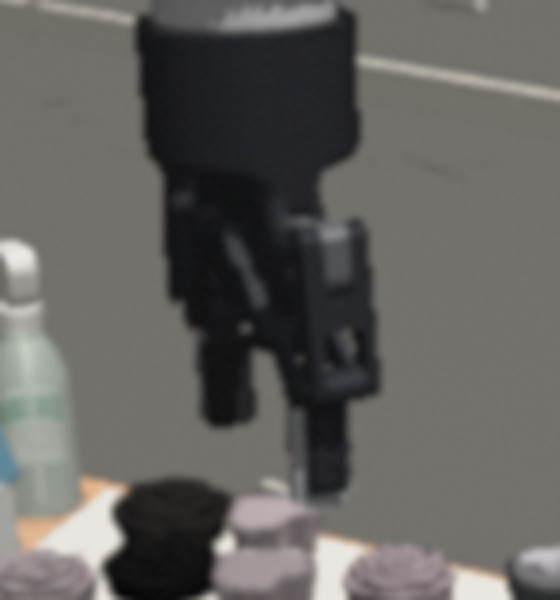

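Run:
```python
from h import *
import pickle
c=pickle.load(open('scene0.pkl','rb'))
p=np.array([.1823,.6492,.194]);y=np.array([.27,.963,0])
for z in(.20,.22,.24,.26):
  print(z,proj(c,[[*(p+s*y)[:2],z] for s in(-.057,-.0425,.0425,.057)]).round(0).tolist())
p=np.array([.4917,.2358,.19]);y=np.array([.953,-.302,0])
for z in(.20,.22,.24,.26):
  print(z,proj(c,[[*(p+s*y)[:2],z] for s in(-.057,-.0425,.0425,.057)]).round(0).tolist())
```

```text
0.2 [[172.0, 514.0], [149.0, 526.0], [-10.0, 606.0], [-41.0, 622.0]]
0.22 [[167.0, 495.0], [143.0, 507.0], [-23.0, 588.0], [-57.0, 604.0]]
0.24 [[162.0, 475.0], [137.0, 487.0], [-38.0, 568.0], [-73.0, 585.0]]
0.26 [[156.0, 454.0], [130.0, 466.0], [-53.0, 547.0], [-91.0, 564.0]]
0.2 [[284.0, 213.0], [280.0, 210.0], [259.0, 190.0], [256.0, 186.0]]
0.22 [[284.0, 201.0], [280.0, 197.0], [258.0, 178.0], [255.0, 175.0]]
0.24 [[283.0, 188.0], [279.0, 185.0], [257.0, 166.0], [254.0, 164.0]]
0.26 [[282.0, 175.0], [278.0, 172.0], [256.0, 154.0], [253.0, 152.0]]
```

Request:
servo_tool([
  [[0, 0, 0.8, 0, 0, 0], [0, 0.1, 2.5, 0, 0, 0], [0, 0.1, 4.5, 0, 0, 0], [0, 0.1, 6.5, 0, 0, 0], [0, 0.1, 8, 0, 0, 0], [0, 0.1, 8.8, 0, 0, 0], [0, 0.1, 9, 0, 0, 0], [0, 0.1, 9, 0, 0, 0]],
])

```text
time: 2.45
tool_pos: [0.4917, 0.2359, 0.0993]
tcp_rot: [-2.533, -1.856, 0.003]
wrist_force: [-0.1, 0.1, -1.0]
width: 0.996
```

Run:
```python
from h import *
c=cam('scene','s2.png');t=cam('top','t2.png')
want((.4925,.236,.058),-17.6)
a=cv2.resize(c['color'][130:290,200:340,::-1],(525,600),interpolation=cv2.INTER_CUBIC)
cv2.imwrite('pics/v3.png',a)
cv2.imwrite('pics/v3t.png',cv2.resize(t['color'][180:330,140:310,::-1],(680,600),interpolation=cv2.INTER_CUBIC))
```

```text
t 2.55 pos [0.4932 0.2362 0.101 ] yaw -17.58 tilt [ 7.0e-04  1.1e-03 -1.0e+00] F [0.2  0.09 0.65] w 0.993 q [0.4  0.1  1.98 0.   1.06 0.71]
shift cm [-0.04 -0.06  4.3 ] turn deg [ 0.02 -0.07  0.02]
```

View pics/v3.png

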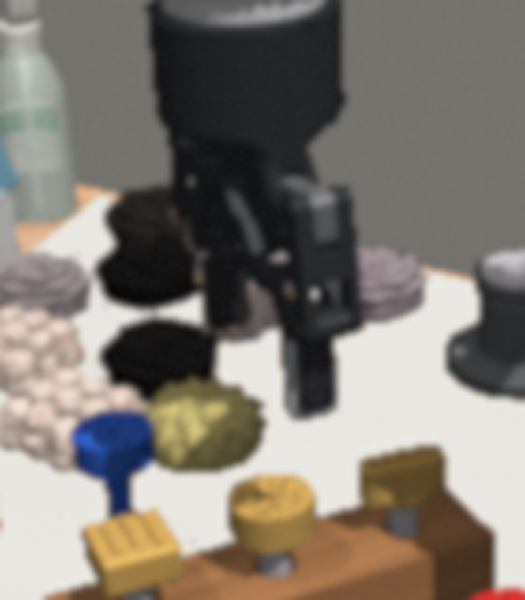

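View pics/v3t.png

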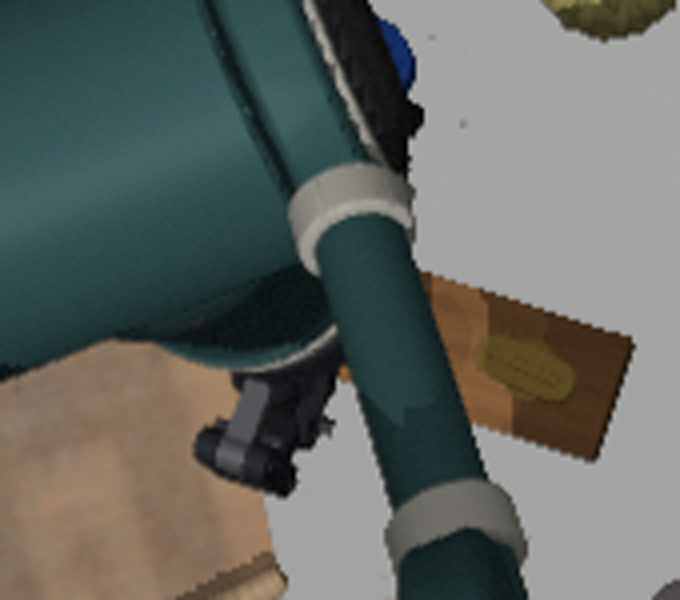

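Run:
```python
from h import *
import pickle
c=pickle.load(open('scene0.pkl','rb'));t=pickle.load(open('top0.pkl','rb'))
for v in(300,250,320):
  X,g=tri(t,(140+245/4,180+480/4),c,(200+352/3.75,130+v/3.75)); d=X-np.array([.4932,.2362,.101])
  print(X.round(4),np.round(g,4),'along y',(d@[.953,-.302,0]).round(4),'along rack y',(d@[.302,.953,0]).round(4))
for z in (.10,.11,.12,.13,.14): print(z,proj(c,[[.4932+s*.953,.2362-s*.302,z] for s in(-.0425,0,.0425)]).round(1).tolist(), proj(t,[[.4932+s*.953,.2362-s*.302,z] for s in(-.0425,0,.0425)]).round(1).tolist())
```

```text
[0.4201 0.2554 0.2128] [0.0045 0.0045] along y -0.0754 along rack y -0.0038
[0.4208 0.2521 0.232 ] [0.0032 0.0032] along y -0.0738 along rack y -0.0067
[0.4198 0.2567 0.2049] [0.0051 0.0051] along y -0.0761 along rack y -0.0026
0.1 [[282.0, 265.8], [271.5, 253.6], [261.9, 242.4]] [[223.2, 282.9], [231.9, 257.9], [240.6, 233.2]]
0.11 [[281.8, 260.5], [271.2, 248.4], [261.5, 237.4]] [[222.1, 282.6], [230.9, 257.3], [239.7, 232.3]]
0.12 [[281.5, 255.1], [270.9, 243.2], [261.2, 232.3]] [[220.9, 282.3], [229.9, 256.7], [238.8, 231.4]]
0.13 [[281.2, 249.6], [270.6, 237.9], [260.8, 227.2]] [[219.8, 281.9], [228.9, 256.0], [237.9, 230.4]]
0.14 [[281.0, 244.1], [270.2, 232.5], [260.4, 222.0]] [[218.6, 281.6], [227.8, 255.4], [237.0, 229.5]]
```

Request:
servo_tool([
  [[0, 0, 0.6, 0, 0, 0], [0, -0.05, 1.6, 0, 0, 0], [0, -0.05, 2.8, 0, 0, 0], [0, -0.05, 3.7, 0, 0, 0], [0, -0.05, 4.2, 0, 0, 0], [0, -0.05, 4.3, 0, 0, 0], [0, -0.05, 4.3, 0, 0, 0]],
])

```text
time: 3.13
tool_pos: [0.492, 0.236, 0.0569]
tcp_rot: [-2.534, -1.855, 0.001]
wrist_force: [0.8, 0.1, 0.8]
width: 0.993
```

Run:
```python
from h import *
c=cam('scene','s3.png')
want((.4925,.236,.058),-17.6)
a=cv2.resize(c['color'][150:310,200:340,::-1],(525,600),interpolation=cv2.INTER_CUBIC)
cv2.imwrite('pics/v4.png',a)
```

```text
t 3.18 pos [0.4926 0.2363 0.0576] yaw -17.59 tilt [ 0.e+00  8.e-04 -1.e+00] F [ 0.19 -0.32 -0.03] w 0.999 q [0.4  0.15 2.01 0.   0.98 0.71]
shift cm [-0.03  0.   -0.04] turn deg [-0.01 -0.04  0.01]
```

View pics/v4.png

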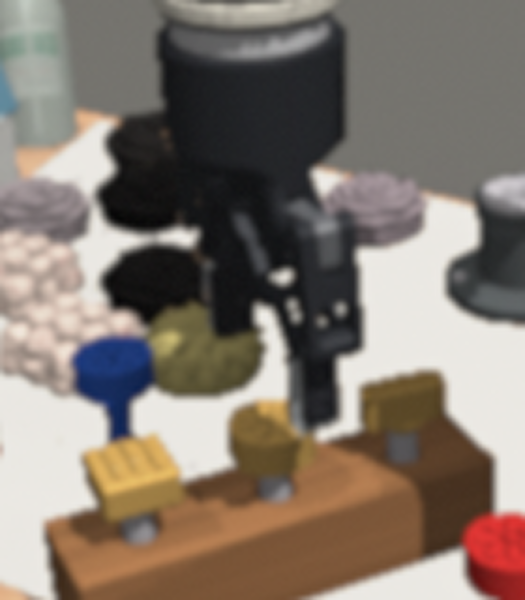

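Request:
servo_tool([
  [[0, 0, 0, 0, 0, 0], [0, 0, 0, 0, 0, 0], [0, 0, 0, 0, 0, 0], [0, 0, 0, 0, 0, 0], [0, 0, 0, 0, 0, 0]],
], claw=5.0, grip_force=20)

```text
time: 3.6
tool_pos: [0.4928, 0.2364, 0.0579]
tcp_rot: [-2.535, -1.855, -0.002]
wrist_force: [0.9, -0.7, -0.4]
width: 0.588
```

Run:
```python
from h import *
c=cam('scene','s4.png');t=cam('top','t4.png')
want((.4925,.236,.058),-17.6)
a=cv2.resize(c['color'][190:310,220:340,::-1],(600,600),interpolation=cv2.INTER_CUBIC)
cv2.imwrite('pics/v5.png',a)
cv2.imwrite('pics/v5t.png',cv2.resize(t['color'][180:330,140:310,::-1],(680,600),interpolation=cv2.INTER_CUBIC))
```

```text
t 3.7 pos [0.4927 0.2363 0.0578] yaw -17.58 tilt [ 3.e-04  9.e-04 -1.e+00] F [-0.05  0.76  0.3 ] w 0.586 q [0.4  0.15 2.01 0.   0.98 0.71]
shift cm [-0.04 -0.01 -0.02] turn deg [ 0.   -0.05  0.02]
```

View pics/v5.png

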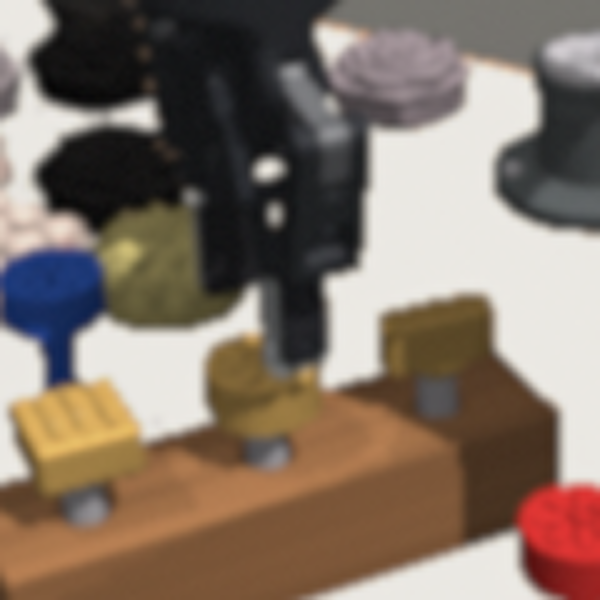

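View pics/v5t.png

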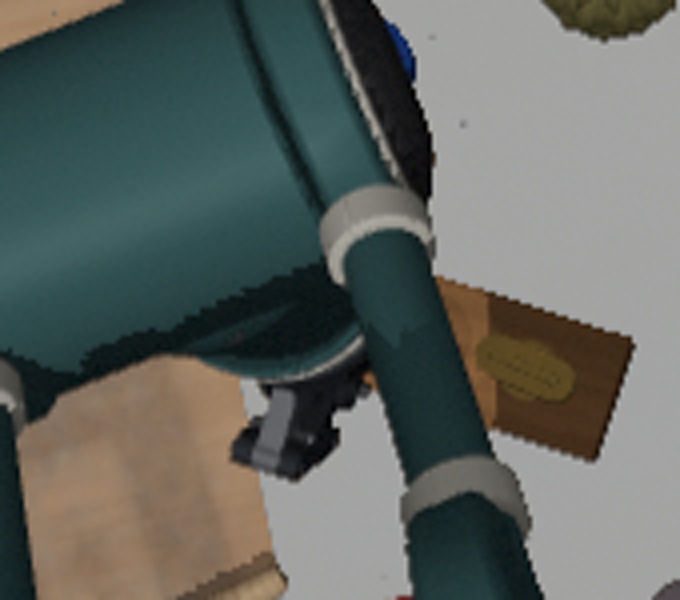

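Request:
servo_tool([
  [[0, 0, 0, 0, 0, 0], [0, 0, 0.1, 0, 0, 0], [0, 0, 0.4, 0, 0, 0], [0, 0, 0.7, 0, 0, 0], [0, 0, 1.0, 0, 0, 0], [0, 0, 1.0, 0, 0, 0]],
], claw=7.0)

```text
time: 4.2
tool_pos: [0.4919, 0.236, 0.0467]
tcp_rot: [-2.534, -1.855, 0.001]
wrist_force: [-0.5, -0.8, -1.1]
width: 0.817
```

Run:
```python
from h import *
c=cam('scene','s5.png')
want((.4925,.236,.058),-17.6)
a=cv2.resize(c['color'][190:310,220:340,::-1],(600,600),interpolation=cv2.INTER_CUBIC)
cv2.imwrite('pics/v6.png',a)
```

```text
t 4.25 pos [0.4921 0.2361 0.047 ] yaw -17.59 tilt [-1.e-03  3.e-04 -1.e+00] F [0.45 0.02 0.46] w 0.822 q [0.4  0.16 2.02 0.   0.96 0.71]
shift cm [ 0.01  0.04 -1.1 ] turn deg [-0.06 -0.    0.01]
```

View pics/v6.png

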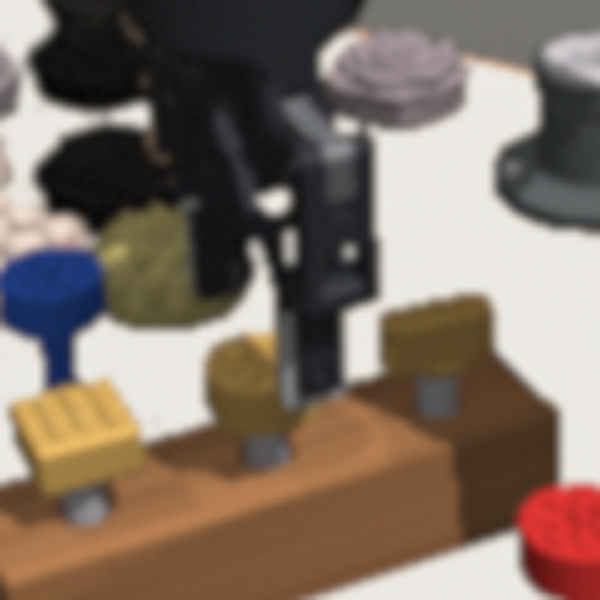

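Request:
servo_tool([
  [[0, 0, 0.3, 0, 0, 0], [0, 0.03, 0.7, 0, 0, 0], [0, 0.03, 1.1, 0, 0, 0], [0, 0.03, 1.5, 0, 0, 0], [0, 0.03, 1.7, 0, 0, 0], [0, 0.03, 1.7, 0, 0, 0]],
])

```text
time: 4.75
tool_pos: [0.4917, 0.2357, 0.0291]
tcp_rot: [-2.534, -1.855, 0.003]
wrist_force: [0.6, -0.1, -0.1]
width: 0.817
```

Run:
```python
from h import *
c=cam('scene','s6.png')
want((.4925,.236,.03),-17.6)
a=cv2.resize(c['color'][190:310,220:340,::-1],(600,600),interpolation=cv2.INTER_CUBIC)
cv2.imwrite('pics/v7.png',a)
```

```text
t 4.8 pos [0.4919 0.2358 0.0295] yaw -17.59 tilt [-0.0019 -0.     -1.    ] F [ 0.4  -0.27 -0.44] w 0.821 q [0.4  0.18 2.03 0.   0.93 0.71]
shift cm [ 0.03  0.05 -0.05] turn deg [-0.1   0.04  0.01]
```

View pics/v7.png

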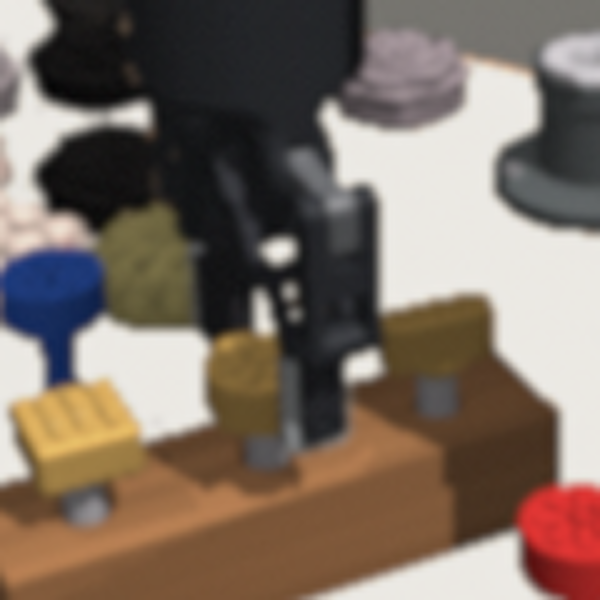

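Request:
servo_tool([
  [[0, 0.05, 0, 0, 0, 0], [0, 0.05, 0, 0, 0, 0], [0, 0.05, 0, 0, 0, 0], [0, 0.05, 0, 0, 0, 0], [0, 0.05, 0, 0, 0, 0], [0, 0.05, 0, 0, 0, 0], [0, 0.05, 0, 0, 0, 0]],
], claw=3.0, grip_force=30)

```text
time: 5.38
tool_pos: [0.4928, 0.2358, 0.0299]
tcp_rot: [-2.534, -1.855, 0.001]
wrist_force: [-0.5, -0.3, 2.1]
width: 0.446
```

Run:
```python
from h import *
c=cam('scene','s7.png')
want((.4925,.236,.03),-17.6)
a=cv2.resize(c['color'][190:310,220:340,::-1],(600,600),interpolation=cv2.INTER_CUBIC)
cv2.imwrite('pics/v8.png',a)
```

```text
t 5.43 pos [0.4928 0.2358 0.0299] yaw -17.59 tilt [-1.2e-03  3.0e-04 -1.0e+00] F [ 0.12 -0.37  2.77] w 0.444 q [0.4  0.18 2.03 0.   0.93 0.71]
shift cm [ 0.01 -0.03 -0.01] turn deg [-0.07  0.01  0.01]
```

View pics/v8.png

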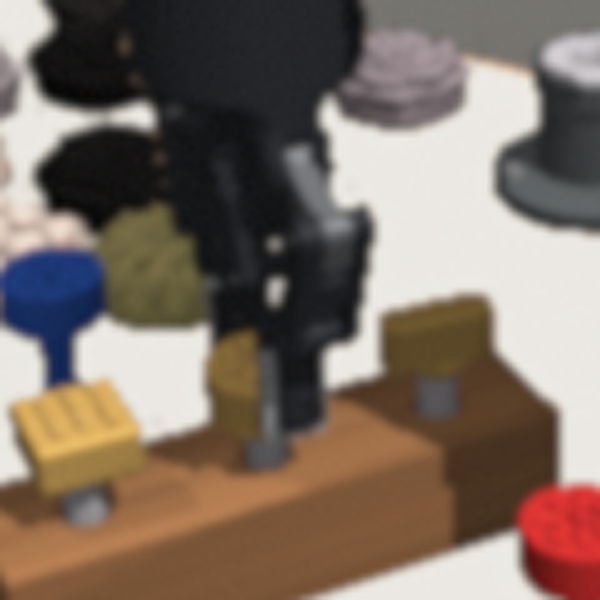

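Request:
servo_tool([
  [[0, 0, -0.3, 0, 0, 0], [0, 0, -1, 0, 0, 0], [0, 0, -2, 0, 0, 0], [0, 0, -3.5, 0, 0, 0], [0, 0, -5.5, 0, 0, 0], [0, 0, -7.5, 0, 0, 0], [0, 0, -9.5, 0, 0, 0], [0, 0, -11, 0, 0, 0], [0, 0, -11.8, 0, 0, 0], [0, 0, -12, 0, 0, 0], [0, 0, -12, 0, 0, 0]],
])

```text
time: 6.35
tool_pos: [0.4931, 0.2359, 0.1506]
tcp_rot: [-2.534, -1.855, -0.0]
wrist_force: [0.4, 0.0, -2.6]
width: 0.439
```

Run:
```python
from h import *
c=cam('scene','s8.png')
want((.599,-.052,.15),-10)
a=cv2.resize(c['color'][150:310,200:340,::-1],(525,600),interpolation=cv2.INTER_CUBIC)
cv2.imwrite('pics/v9.png',a)
```

```text
t 6.4 pos [0.4925 0.2356 0.1495] yaw -17.59 tilt [-0.0018 -0.     -1.    ] F [ 0.33  0.21 -3.02] w 0.437 q [0.4  0.06 1.93 0.   1.16 0.71]
shift cm [-24.2   18.84  -0.07] turn deg [-0.1   0.03 -7.59]
```

View pics/v9.png

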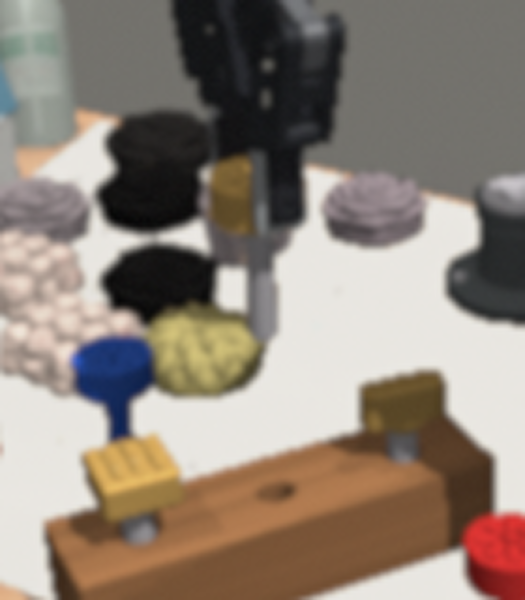

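Request:
servo_tool([
  [[-0.7, 0.6, 0, 0, 0, -0.5], [-2.4, 1.9, 0, 0, 0, -1.8], [-4.6, 3.6, 0, 0, 0, -3.3], [-7, 5.5, 0, 0, 0, -5.1], [-9.7, 7.5, 0, 0, 0, -7], [-12.3, 9.6, 0, 0, 0, -9], [-15, 11.7, 0, 0, 0, -10.9], [-17.4, 13.6, 0, 0, 0, -12.7], [-19.6, 15.3, 0, 0, 0, -14.2], [-21.5, 16.8, 0, -0.1, 0, -15.6], [-23, 17.9, 0, -0.1, 0, -16.7], [-24, 18.6, 0, -0.1, 0, -17.4], [-24.2, 18.8, 0, -0.1, 0, -17.6], [-24.2, 18.8, 0, -0.1, 0, -17.6], [-24.2, 18.8, 0, -0.1, 0, -17.6]],
])

```text
time: 7.65
tool_pos: [0.5976, -0.0513, 0.148]
tcp_rot: [-2.22, -2.22, 0.002]
wrist_force: [-0.1, 0.0, -1.6]
width: 0.443
```

Run:
```python
from h import *
c=cam('scene','s9.png');t=cam('top','t9.png')
want((.599,-.052,.15),0)
cv2.imwrite('pics/v10.png',np.hstack([cv2.resize(c['color'][105:245,270:410,::-1],(400,400),interpolation=cv2.INTER_CUBIC),cv2.resize(t['color'][140:260,340:460,::-1],(400,400),interpolation=cv2.INTER_CUBIC)]))
print(proj(c,[[.599,-.052,.126],[.599,-.052,.186],[.599,-.052,.066]]).round(1),proj(t,[[.599,-.052,.126],[.599,-.052,.066]]).round(1))
```

```text
t 7.75 pos [ 0.5979 -0.0508  0.1486] yaw 0.06 tilt [-1.5e-03  3.0e-04 -1.0e+00] F [ 0.44  0.8  -1.98] w 0.443 q [-0.13  0.16  1.82  0.    1.17 -0.13]
shift cm [-0.12  0.11 -0.14] turn deg [-0.08 -0.02  0.06]
[[339.9 175.8]
 [340.4 149.2]
 [339.4 201. ]] [[412.1 192.2]
 [405.4 200.1]]
```

View pics/v10.png

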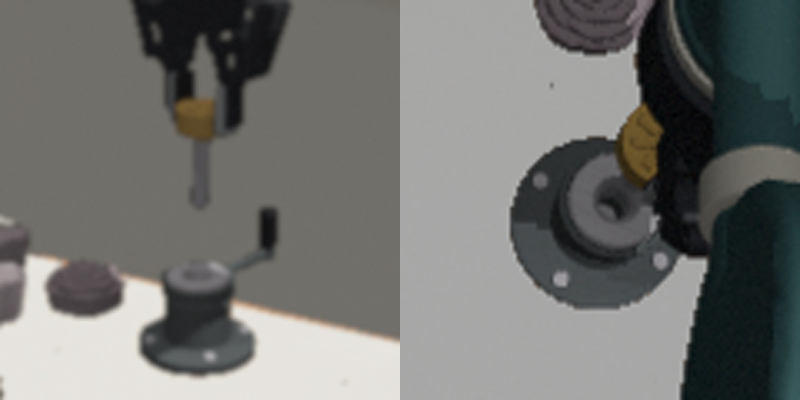

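Request:
servo_tool([
  [[-0.05, 0.05, 0.5, 0, 0, 0], [-0.1, 0.1, 1.5, 0, 0, 0], [-0.1, 0.1, 3, 0, 0, 0], [-0.1, 0.1, 4.2, 0, 0, 0], [-0.1, 0.1, 4.8, 0, 0, 0], [-0.1, 0.1, 5, 0, 0, 0], [-0.1, 0.1, 5, 0, 0, 0], [-0.1, 0.1, 5, 0, 0, 0]],
])

```text
time: 8.42
tool_pos: [0.5991, -0.0518, 0.0988]
tcp_rot: [-2.22, -2.222, 0.001]
wrist_force: [0.3, -0.4, -1.9]
width: 0.442
```

Run:
```python
from h import *
c=cam('scene','s10.png');t=cam('top','t10.png')
want((.599,-.052,.09),0)
cv2.imwrite('pics/v11.png',np.hstack([cv2.resize(c['color'][145:245,290:390,::-1],(400,400),interpolation=cv2.INTER_CUBIC),cv2.resize(t['color'][150:250,350:450,::-1],(400,400),interpolation=cv2.INTER_CUBIC)]))
```

```text
t 8.52 pos [ 0.5996 -0.0519  0.0996] yaw 0.05 tilt [ 2.e-04  1.e-04 -1.e+00] F [ 0.18 -0.17 -1.2 ] w 0.445 q [-0.13  0.2   1.86  0.    1.08 -0.13]
shift cm [-0.01 -0.06  0.96] turn deg [ 0.01 -0.    0.05]
```

View pics/v11.png

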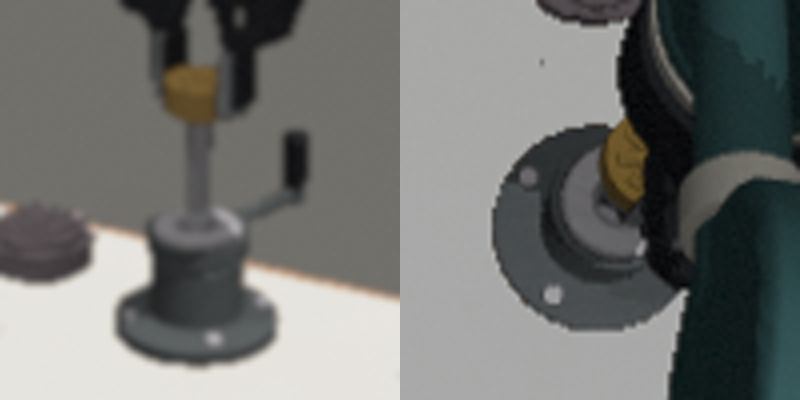

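Request:
servo_tool([
  [[0, 0, 0.2, 0, 0, 0], [0, 0, 0.5, 0, 0, 0], [0, 0, 0.8, 0, 0, 0], [0, 0, 1.1, 0, 0, 0], [0, 0, 1.4, 0, 0, 0], [0, 0, 1.7, 0, 0, 0], [0, 0, 2, 0, 0, 0], [0, 0, 2.3, 0, 0, 0], [0, 0, 2.5, 0, 0, 0], [0, 0, 2.5, 0, 0, 0]],
])

```text
time: 9.35
tool_pos: [0.5991, -0.0519, 0.0738]
tcp_rot: [-2.22, -2.222, 0.001]
wrist_force: [0.3, 0.2, -1.7]
width: 0.441
```

Run:
```python
from h import *
want((.599,-.052,.05),0)
```

```text
t 9.35 pos [ 0.5991 -0.0519  0.0738] yaw 0.05 tilt [-1.e-03  2.e-04 -1.e+00] F [ 0.29  0.17 -1.74] w 0.441 q [-0.13  0.23  1.88  0.    1.03 -0.13]
shift cm [-0.01 -0.01  2.38] turn deg [-0.06 -0.01  0.05]
```

Request:
servo_tool([
  [[0, 0, 0.2, 0, 0, 0], [0, 0, 0.5, 0, 0, 0], [0, 0, 0.8, 0, 0, 0], [0, 0, 1.1, 0, 0, 0], [0, 0, 1.4, 0, 0, 0], [0, 0, 1.7, 0, 0, 0], [0, 0, 2, 0, 0, 0], [0, 0, 2.2, 0, 0, 0], [0, 0, 2.4, 0, 0, 0], [0, 0, 2.4, 0, 0, 0]],
])

```text
time: 10.18
tool_pos: [0.5989, -0.0519, 0.0493]
tcp_rot: [-2.22, -2.222, 0.001]
wrist_force: [0.4, 0.3, -1.7]
width: 0.442
```

Run:
```python
from h import *
want((.599,-.052,.041),0)
```

```text
t 10.18 pos [ 0.5989 -0.0519  0.0493] yaw 0.05 tilt [-1.4e-03  2.0e-04 -1.0e+00] F [ 0.42  0.31 -1.65] w 0.442 q [-0.13  0.26  1.9   0.    0.99 -0.13]
shift cm [-0.01  0.01  0.83] turn deg [-0.08 -0.01  0.05]
```

Request:
servo_tool([
  [[0, 0, 0.1, 0, 0, 0], [0, 0, 0.2, 0, 0, 0], [0, 0, 0.3, 0, 0, 0], [0, 0, 0.4, 0, 0, 0], [0, 0, 0.5, 0, 0, 0], [0, 0, 0.6, 0, 0, 0], [0, 0, 0.65, 0, 0, 0]],
])

```text
time: 10.77
tool_pos: [0.599, -0.0519, 0.0428]
tcp_rot: [-2.22, -2.222, 0.001]
wrist_force: [0.4, -0.0, -1.6]
width: 0.44
```

Request:
servo_tool([
  [[0, 0, 0.05, 0, 0, 0], [0, 0, 0.1, 0, 0, 0], [0, 0, 0.15, 0, 0, 0]],
])

```text
time: 11.02
tool_pos: [0.599, -0.0519, 0.0412]
tcp_rot: [-2.22, -2.222, 0.001]
wrist_force: [1.5, -0.7, -1.1]
width: 0.446
```

Request:
servo_tool([
  [[0, 0, 0.04, 0, 0, 0], [0, 0, 0.08, 0, 0, 0], [0, 0, 0.1, 0, 0, 0]],
])

```text
time: 11.27
tool_pos: [0.5991, -0.0519, 0.0402]
tcp_rot: [-2.22, -2.222, 0.001]
wrist_force: [-0.6, 0.7, -1.4]
width: 0.437
```

Request:
servo_tool([
  [[0, 0, 0.04, 0, 0, 0], [0, 0, 0.08, 0, 0, 0]],
])

```text
time: 11.43
tool_pos: [0.5992, -0.052, 0.0399]
tcp_rot: [-2.22, -2.222, 0.001]
wrist_force: [-1.7, -0.4, 3.9]
width: 0.445
```

Request:
servo_tool([
  [[0, 0, 0, 0, 0, 0], [0, 0, 0, 0, 0, 0], [0, 0, 0, 0, 0, 0], [0, 0, 0, 0, 0, 0], [0, 0, 0, 0, 0, 0]],
], claw=5.5)

```text
time: 11.85
tool_pos: [0.5992, -0.052, 0.0399]
tcp_rot: [-2.22, -2.222, 0.001]
wrist_force: [0.6, 0.3, -0.7]
width: 0.647
```

Run:
```python
from h import *
c=cam('scene','s11.png');t=cam('top','t11.png')
want((.599,-.052,.13),0)
cv2.imwrite('pics/v12.png',np.hstack([cv2.resize(c['color'][145:245,290:390,::-1],(400,400),interpolation=cv2.INTER_CUBIC),cv2.resize(t['color'][150:250,350:450,::-1],(400,400),interpolation=cv2.INTER_CUBIC)]))
```

```text
t 11.95 pos [ 0.5992 -0.0519  0.0399] yaw 0.06 tilt [-0.001  0.    -1.   ] F [ 0.09  0.36 -0.83] w 0.64 q [-0.13  0.27  1.91 -0.    0.97 -0.13]
shift cm [-0.01 -0.03 -9.01] turn deg [-0.05 -0.    0.06]
```

View pics/v12.png

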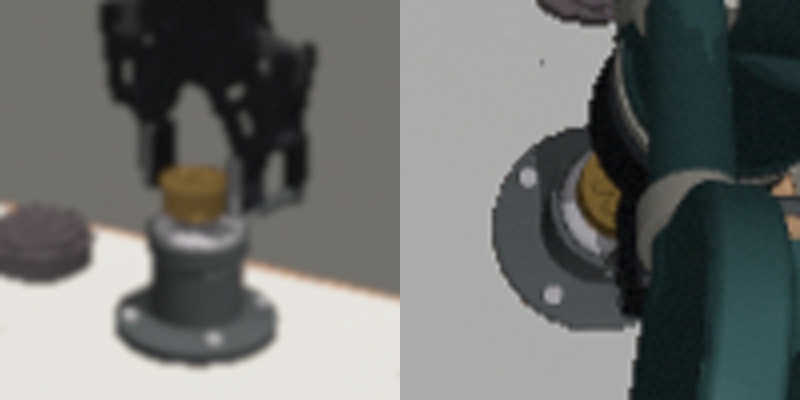

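Request:
servo_tool([
  [[0, 0, -0.3, 0, 0, 0], [0, 0, -1, 0, 0, 0], [0, 0, -2.5, 0, 0, 0], [0, 0, -4.5, 0, 0, 0], [0, 0, -6.5, 0, 0, 0], [0, 0, -8, 0, 0, 0], [-0.5, 0, -8.8, 0, 0, 0], [-1.5, 0, -9, 0, 0, 0], [-3, 0, -9, 0, 0, 0], [-5, 0, -9, 0, 0, 0], [-6.8, 0, -9, 0, 0, 0], [-8, 0, -9, 0, 0, 0], [-8.5, 0, -9, 0, 0, 0], [-8.5, 0, -9, 0, 0, 0], [-8.5, 0, -9, 0, 0, 0]],
])

```text
time: 13.2
tool_pos: [0.5988, -0.1372, 0.1291]
tcp_rot: [-2.22, -2.22, 0.002]
wrist_force: [-0.7, 0.5, -0.3]
width: 0.649
```

Request:
servo_tool([
  [[0, 0, 0, 0, 0, 0], [0, 0, 0, 0, 0, 0], [0, 0, 0, 0, 0, 0]],
], claw=3.2)

```text
time: 13.45
tool_pos: [0.5988, -0.1364, 0.129]
tcp_rot: [-2.219, -2.221, 0.002]
wrist_force: [-0.0, -0.3, -0.3]
width: 0.38
```

Run:
```python
from h import *
c=cam('scene','s12.png');t=cam('top','t12.png')
want((.599,-.1365,.03),0)
cv2.imwrite('pics/v13.png',np.hstack([cv2.resize(c['color'][105:245,290:430,::-1],(400,400),interpolation=cv2.INTER_CUBIC),cv2.resize(t['color'][140:260,360:480,::-1],(400,400),interpolation=cv2.INTER_CUBIC)]))
```

```text
t 13.55 pos [ 0.5989 -0.1365  0.1292] yaw 0.04 tilt [-2.1e-03  9.0e-04 -1.0e+00] F [ 0.56 -0.13  0.1 ] w 0.369 q [-0.26  0.2   1.81  0.    1.14 -0.27]
shift cm [-0.01  0.03  9.92] turn deg [-0.12 -0.05  0.04]
```

View pics/v13.png

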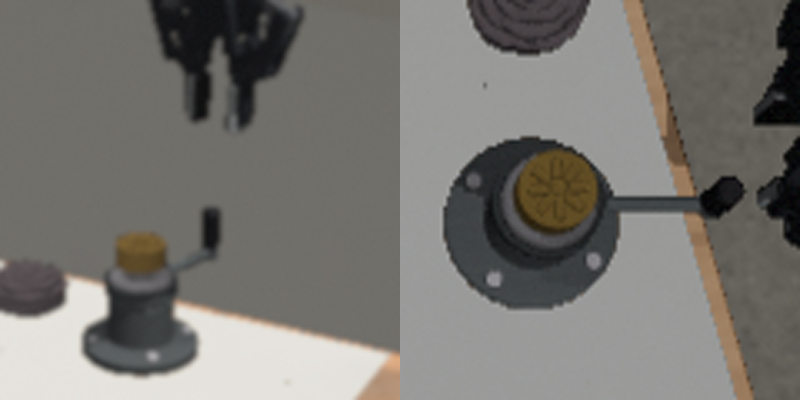

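Run:
```python
from h import *
import pickle
c=pickle.load(open('scene0.pkl','rb'));t=pickle.load(open('top0.pkl','rb'))
for z in(.061,.095,.16): print(z,proj(c,[.599,-.1365,z]).round(1),proj(t,[.599,-.1365,z]).round(1))
im=cv2.imread('pics/t12.png');cv2.imwrite('pics/v14.png',cv2.resize(im[150:230,420:500],(600,600),interpolation=cv2.INTER_CUBIC))
```

```text
0.061 [[363.3 192. ]] [[453.9 201.2]]
0.095 [[364.  178.5]] [[459.5 196.9]]
0.16 [[365.3 151.5]] [[471.5 187.7]]
```

View pics/v14.png

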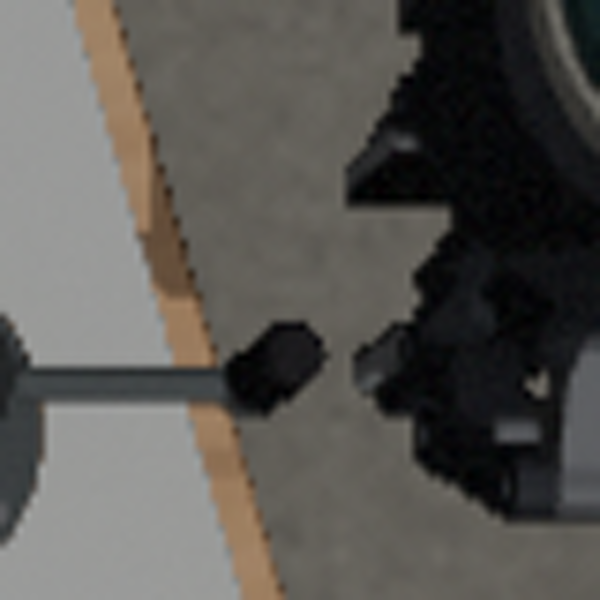

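Request:
servo_tool([
  [[0, -0.1, 0.8, 0, 0, 0], [0, -0.1, 2.3, 0, 0, 0], [0, -0.1, 3.8, 0, 0, 0], [0, -0.1, 5, 0, 0, 0], [0, -0.1, 6, 0, 0, 0], [0, -0.1, 6.8, 0, 0, 0], [0, -0.1, 7.5, 0, 0, 0], [0, -0.1, 8.2, 0, 0, 0], [0, -0.1, 8.8, 0, 0, 0], [0, -0.1, 9.3, 0, 0, 0], [0, -0.1, 9.5, 0, 0, 0], [0, -0.1, 9.5, 0, 0, 0]],
])

```text
time: 14.55
tool_pos: [0.5974, -0.1363, 0.0336]
tcp_rot: [-2.219, -2.22, 0.002]
wrist_force: [-0.4, -0.3, 0.2]
width: 0.372
```

Run:
```python
from h import *
c=cam('scene','s13.png');t=cam('top','t13.png')
want((.599,-.1365,.03),0)
cv2.imwrite('pics/v15.png',np.hstack([cv2.resize(c['color'][125:225,310:410,::-1],(400,400),interpolation=cv2.INTER_CUBIC),cv2.resize(t['color'][140:260,380:500,::-1],(400,400),interpolation=cv2.INTER_CUBIC)]))
```

```text
t 14.65 pos [ 0.5979 -0.1365  0.0344] yaw 0.04 tilt [-1.7e-03  8.0e-04 -1.0e+00] F [ 0.1  -0.02  0.49] w 0.376 q [-0.27  0.29  1.88  0.    0.97 -0.27]
shift cm [-0.    0.11  0.44] turn deg [-0.1  -0.05  0.04]
```

View pics/v15.png

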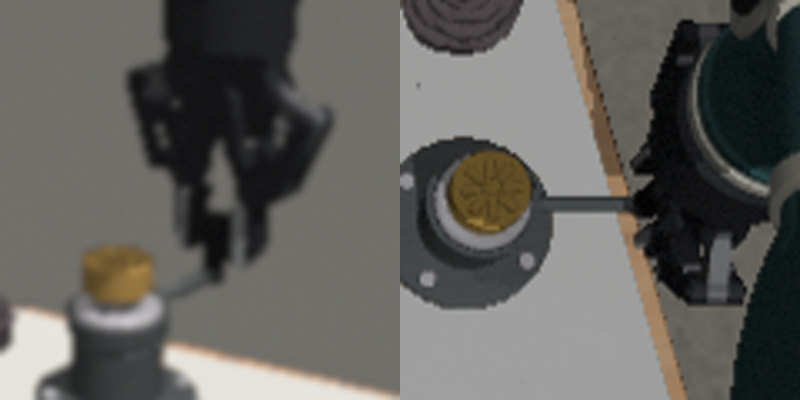

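Request:
servo_tool([
  [[0, 0, 0, 0, 0, 0.5], [0, 0, 0, 0, 0, 0.7], [0, 0, 0, 0, 0, 0.7]],
], claw=2.0, grip_force=20)

```text
time: 14.9
tool_pos: [0.599, -0.1367, 0.0352]
tcp_rot: [2.235, 2.208, 0.001]
wrist_force: [2.4, 0.1, 0.3]
width: 0.233
```

Request:
servo_tool([
  [[0, -0.15, 0, 0, 0, 1], [0.02, -0.3, 0, 0, 0, 2], [0.03, -0.45, 0, 0, 0, 3], [0.03, -0.6, 0, 0, 0, 4], [0.04, -0.75, 0, 0, 0, 5], [0.06, -0.9, 0, 0, 0, 6], [0.07, -1.05, 0, 0, 0, 7]],
])

```text
time: 15.48
tool_pos: [0.591, -0.1359, 0.0357]
tcp_rot: [2.364, 2.063, 0.007]
wrist_force: [7.5, 0.1, -4.2]
width: 0.233
```

```bash
cat >> h.py <<'E'
def crank():
    s=bot.read_state();p=s['tool_pos'];v=p[:2]-np.array([.599,-.052]);r=np.hypot(*v);th=np.arctan2(v[1],v[0])
    tang=np.array([np.sin(th),-np.cos(th)]) # cw
    F=s['wrist_force'];f=F[:2]
    ry=Ro.from_rotvec(s['tcp_rot']).apply([0,1,0]);yaw=np.degrees(np.arctan2(ry[1],ry[0]))
    print('t %.2f r %.4f th %.2f(%.3frad) yaw-ideal %.2f z %.4f | Ft(resist) %.2f Frad %.2f Fz %.2f Mz %.3f w %.3f'%(s['time'],r,np.degrees(th),th,(yaw-np.degrees(th)-90+180)%360-180,p[2],-f@tang,f@v/r,F[2],s['torque'][2],s['width']), 'tau',s['joint_torque'].round(2))
E
python3 -c "
from h import *
crank()"
```

```text
t 15.48 r 0.0843 th -95.45(-1.666rad) yaw-ideal -2.34 z 0.0357 | Ft(resist) 7.45 Frad -0.85 Fz -4.15 Mz 0.051 w 0.233 tau [ -1.34 -48.57 -29.26  -0.68   2.29  -0.2 ]
```

Request:
servo_tool([
  [[0.02, -0.22, 0.05, 0, 0, 0], [0, -0.44, 0.1, 0, 0, 0.5], [0.02, -0.67, 0.1, 0, 0, 2], [0.04, -0.89, 0.1, 0, 0, 3.5], [0.06, -1.11, 0.1, 0, 0, 5], [0.1, -1.33, 0.1, 0, 0, 6.5], [0.13, -1.55, 0.1, 0, 0, 8], [0.17, -1.77, 0.1, 0, 0, 9.5]],
])

```text
time: 16.15
tool_pos: [0.5766, -0.1329, 0.0356]
tcp_rot: [2.525, 1.854, 0.013]
wrist_force: [7.0, -2.5, -4.6]
width: 0.235
```

```bash
python3 -c "
from h import *
crank()"
```

```text
t 16.15 r 0.0840 th -105.48(-1.841rad) yaw-ideal -1.93 z 0.0356 | Ft(resist) 7.38 Frad 0.55 Fz -4.63 Mz 0.017 w 0.235 tau [  0.34 -46.03 -28.28   0.07   2.46  -0.33]
```

Request:
servo_tool([
  [[0, -0.18, 0, 0, 0, 0.5], [0, -0.36, 0, 0, 0, 1.2], [0, -0.53, 0, 0, 0, 2], [0.01, -0.71, 0, 0, 0, 3], [0.03, -0.89, 0, 0, 0, 4], [0.05, -1.06, 0, 0, 0, 5]],
])

```text
time: 16.65
tool_pos: [0.5687, -0.1303, 0.0362]
tcp_rot: [2.601, 1.739, 0.018]
wrist_force: [6.4, -2.5, -4.8]
width: 0.231
```

```bash
python3 -c "
from h import *
crank()"
```

```text
t 16.65 r 0.0839 th -111.13(-1.940rad) yaw-ideal -1.35 z 0.0362 | Ft(resist) 6.84 Frad 0.00 Fz -4.77 Mz -0.008 w 0.231 tau [  0.78 -45.31 -28.61   0.28   2.3   -0.23]
```

Request:
servo_tool([
  [[-0.02, -0.15, 0, 0, 0, 0.3], [-0.02, -0.3, 0, 0, 0, 0.8], [-0.01, -0.45, 0, 0, 0, 1.5], [0, -0.59, 0, 0, 0, 2.3], [0, -0.74, 0, 0, 0, 3.1]],
])

```text
time: 17.07
tool_pos: [0.5638, -0.1284, 0.0366]
tcp_rot: [2.646, 1.665, 0.022]
wrist_force: [7.3, -2.7, -4.7]
width: 0.237
```

```bash
python3 -c "
from h import *
crank()"
```

```text
t 17.07 r 0.0841 th -114.73(-2.002rad) yaw-ideal -0.91 z 0.0366 | Ft(resist) 7.81 Frad -0.57 Fz -4.65 Mz 0.049 w 0.237 tau [  0.5  -44.98 -28.59   0.14   2.43  -0.18]
```

```bash
python3 -c "
from h import *
want((.5638,-.1284,.0345),-25.6)"
```

```text
t 17.07 pos [ 0.5638 -0.1284  0.0366] yaw -25.64 tilt [ 0.0206 -0.0058 -0.9998] F [ 7.33 -2.75 -4.65] w 0.237 q [-0.27  0.22  1.98 -0.    0.93  0.18]
shift cm [-0.01 -0.    0.21] turn deg [ 1.21 -0.21 -0.04]
```

Request:
servo_tool([
  [[-0.02, -0.15, 0.1, 0.4, 0, 0.3], [-0.02, -0.3, 0.15, 0.8, 0, 0.8], [-0.01, -0.45, 0.2, 1, 0, 1.5], [0, -0.59, 0.2, 1.2, 0, 2.3], [0, -0.74, 0.2, 1.2, 0, 3.1]],
])

```text
time: 17.48
tool_pos: [0.561, -0.1267, 0.0364]
tcp_rot: [2.701, 1.597, 0.013]
wrist_force: [7.7, -3.0, -0.6]
width: 0.234
```

```bash
python3 -c "
from h import *
crank();want((.5638,-.1284,.0345),-25.6)"
```

```text
t 17.48 r 0.0838 th -116.97(-2.042rad) yaw-ideal -1.82 z 0.0364 | Ft(resist) 8.28 Frad -0.81 Fz -0.58 Mz -0.020 w 0.234 tau [  0.86 -42.21 -25.69   0.32   2.95  -0.18]
t 17.48 pos [ 0.561  -0.1267  0.0364] yaw -28.79 tilt [ 0.0092  0.0012 -1.    ] F [ 7.75 -3.04 -0.58] w 0.234 q [-0.27  0.22  1.97  0.    0.94  0.23]
shift cm [-0.02  0.33  0.19] turn deg [ 0.44 -0.3  -3.19]
```

Request:
servo_tool([
  [[-0.02, -0.15, 0.1, 0.4, 0, 0], [-0.02, -0.3, 0.1, 0.4, 0, 0.4], [-0.01, -0.45, 0.1, 0.4, 0, 1], [0, -0.59, 0.1, 0.4, 0, 1.7], [0, -0.74, 0.1, 0.4, 0, 2.5]],
])

```text
time: 17.9
tool_pos: [0.5572, -0.1246, 0.0365]
tcp_rot: [2.737, 1.538, 0.013]
wrist_force: [7.9, -3.3, -1.8]
width: 0.234
```

```bash
python3 -c "
from h import *
crank();want((.5638,-.1284,.0345),-25.6)"
```

```text
t 17.90 r 0.0837 th -119.95(-2.093rad) yaw-ideal -1.39 z 0.0365 | Ft(resist) 8.50 Frad -1.04 Fz -1.79 Mz -0.011 w 0.234 tau [  1.47 -42.68 -26.4    0.61   2.89  -0.2 ]
t 17.9 pos [ 0.5572 -0.1246  0.0365] yaw -31.34 tilt [ 0.0086  0.0021 -1.    ] F [ 7.88 -3.34 -1.79] w 0.234 q [-0.27  0.21  1.98  0.01  0.94  0.28]
shift cm [0.01 0.76 0.2 ] turn deg [ 0.38 -0.34 -5.74]
```

Request:
servo_tool([
  [[-0.02, -0.15, 0.1, 0.4, 0, 0.3], [-0.02, -0.3, 0.1, 0.4, 0, 0.8], [-0.01, -0.45, 0.1, 0.4, 0, 1.4], [0, -0.59, 0.1, 0.4, 0, 2], [0, -0.74, 0.1, 0.4, 0, 2.7]],
])

```text
time: 18.32
tool_pos: [0.5535, -0.1223, 0.0364]
tcp_rot: [2.774, 1.473, 0.014]
wrist_force: [8.3, -5.5, -3.2]
width: 0.235
```

```bash
python3 -c "
from h import *
crank();want((.5638,-.1284,.0345),-25.6)"
```

```text
t 18.32 r 0.0837 th -122.89(-2.145rad) yaw-ideal -1.18 z 0.0364 | Ft(resist) 9.98 Frad 0.10 Fz -3.16 Mz -0.010 w 0.235 tau [  1.91 -42.58 -26.14   0.82   3.18  -0.18]
t 18.32 pos [ 0.5535 -0.1223  0.0364] yaw -34.07 tilt [ 0.0082  0.0031 -1.    ] F [ 8.32 -5.5  -3.16] w 0.235 q [-0.26  0.21  1.99  0.01  0.94  0.33]
shift cm [0.07 1.19 0.19] turn deg [ 0.32 -0.39 -8.47]
```

Request:
servo_tool([
  [[-0.02, -0.15, 0.1, 0.4, 0, 0.3], [-0.02, -0.3, 0.1, 0.4, 0, 0.7], [-0.01, -0.45, 0.1, 0.4, 0, 1.2], [0, -0.6, 0.1, 0.4, 0, 1.8]],
])

```text
time: 18.65
tool_pos: [0.5513, -0.1208, 0.0362]
tcp_rot: [2.797, 1.429, 0.014]
wrist_force: [9.4, -5.7, -3.3]
width: 0.233
```

```bash
python3 -c "
from h import *
crank();want((.5638,-.1284,.0345),-25.6)"
```

```text
t 18.65 r 0.0837 th -124.73(-2.177rad) yaw-ideal -1.16 z 0.0362 | Ft(resist) 10.97 Frad -0.72 Fz -3.27 Mz -0.053 w 0.233 tau [  2.65 -42.58 -25.91   1.17   3.4   -0.18]
t 18.65 pos [ 0.5513 -0.1208  0.0362] yaw -35.89 tilt [ 0.0082  0.0038 -1.    ] F [ 9.42 -5.66 -3.27] w 0.233 q [-0.26  0.2   1.99  0.01  0.94  0.36]
shift cm [0.11 1.46 0.18] turn deg [  0.29  -0.43 -10.29]
```

Request:
servo_tool([
  [[0, 0.05, 0, 0, 0, 0], [0, 0.1, 0, 0, 0, 0]],
])

```text
time: 18.82
tool_pos: [0.551, -0.1212, 0.0359]
tcp_rot: [-2.797, -1.428, -0.011]
wrist_force: [1.7, -0.7, 0.3]
width: 0.23
```

Request:
servo_tool([
  [[0, 0, 0, 0, 0, 0], [0, 0, 0, 0, 0, 0], [0, 0, 0, 0, 0, 0]],
], claw=3.6)

```text
time: 19.07
tool_pos: [0.5496, -0.1206, 0.0352]
tcp_rot: [-2.795, -1.427, -0.008]
wrist_force: [-0.1, -0.0, 0.7]
width: 0.424
```

```bash
python3 -c "
from h import *
crank();c=cam('scene','s14.png');t=cam('top','t14.png')
cv2.imwrite('pics/v16.png',np.hstack([cv2.resize(c['color'][125:245,290:410,::-1],(400,400),interpolation=cv2.INTER_CUBIC),cv2.resize(t['color'][140:260,360:480,::-1],(400,400),interpolation=cv2.INTER_CUBIC)]))"
```

```text
t 19.07 r 0.0845 th -125.78(-2.195rad) yaw-ideal -0.12 z 0.0352 | Ft(resist) -0.09 Frad 0.08 Fz 0.70 Mz -0.007 w 0.424 tau [-3.000e-02 -4.262e+01 -3.115e+01  2.000e-02  1.000e-02  0.000e+00]
```

View pics/v16.png

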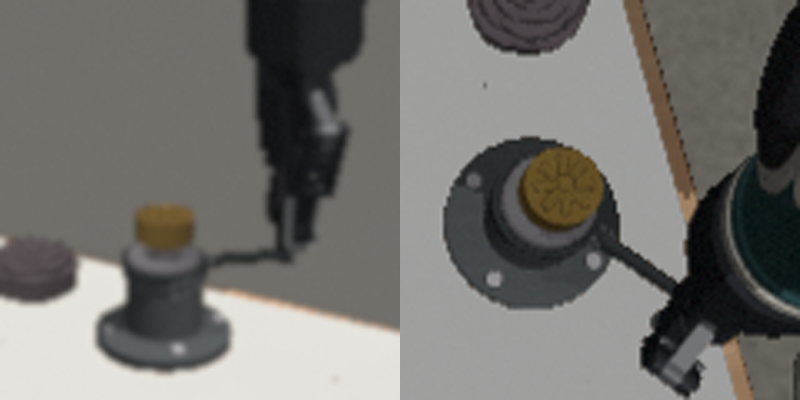

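Request:
servo_tool([
  [[0, 0, -0.3, 0, 0, 0], [0, 0, -1, 0, 0, 0], [0, 0, -2.5, 0, 0, 0], [0, 0, -4.5, 0, 0, 0], [0, 0, -6.5, 0, 0, 0], [0, 0, -8.5, 0, 0, 0], [0, 0, -10, 0, 0, 0], [-2, 0, -10.5, 0, 0, 0], [-4.5, 0, -10.5, 0, 0, 0], [-6, 0, -10.5, 0, 0, 0], [-6, 0, -10.5, 0, 0, 0]],
])

```text
time: 20.08
tool_pos: [0.5133, -0.1717, 0.1411]
tcp_rot: [-2.798, -1.426, -0.009]
wrist_force: [0.1, 0.4, -0.2]
width: 0.424
```

Run:
```python
from h import *
crank();c=cam('scene','s15.png');t=cam('top','t15.png')
def ov(c,b,k):
    x0,y0,x1,y1=b
    im=cv2.resize(c['color'][y0:y1,x0:x1,::-1],None,fx=k,fy=k,interpolation=cv2.INTER_CUBIC)
    for P,col in((circ(.599,-.052,.094,.02),(0,255,0)),(circ(.599,-.052,.076,.02),(0,255,255)),(circ(.599,-.052,.066,.025),(255,0,255))):
        p=((proj(c,P)-[x0-.5,y0-.5])*k).astype(np.int32);cv2.polylines(im,[p],False,col,1,cv2.LINE_AA)
    return im
cv2.imwrite('pics/v17.png',np.hstack([ov(c,(300,160,380,240),5),ov(t,(370,160,450,240),5)]))
old=cv2.imread('pics/t12.png')[:,:,::-1];t2=dict(t,color=old);o2=cv2.imread('pics/s12.png')[:,:,::-1]
cv2.imwrite('pics/v18.png',np.hstack([ov(dict(c,color=o2),(300,160,380,240),5),ov(t2,(370,160,450,240),5)]))
```

```text
t 20.08 r 0.1472 th -125.59(-2.192rad) yaw-ideal -0.42 z 0.1411 | Ft(resist) -0.10 Frad -0.38 Fz -0.16 Mz -0.009 w 0.424 tau [ -0.59 -38.17 -35.32  -0.13  -0.04  -0.27]
```

View pics/v17.png

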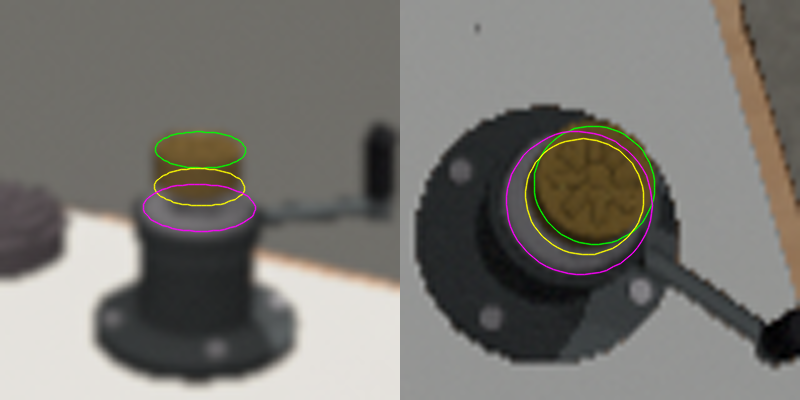

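View pics/v18.png

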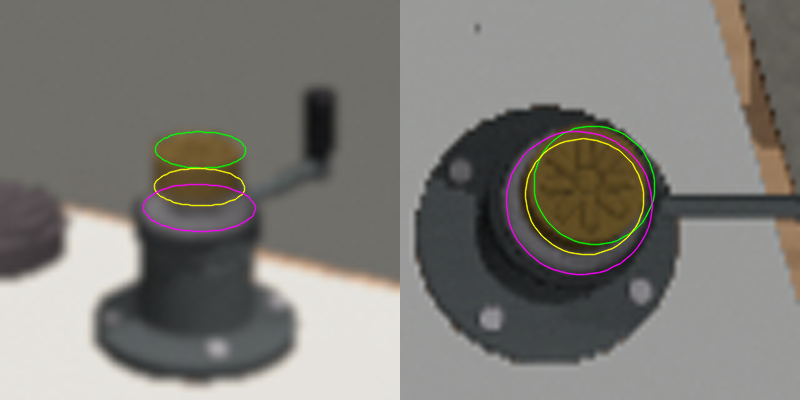

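```bash
python3 -c "
from h import *
s=bot.read_state();print(s['time'],s['wrist_force'],s['width'])
print(finish_job())"
```

```text
20.1833 [ 0.00749328 -0.25747895  0.22092068] 0.41945001466255266
the job is handed in; nothing more can be done
None
```

I took the round brass stamp from the middle rack hole and set it home in the collet. I then turned the crank clockwise until the jaws gripped, let go, backed away and handed the job in at 20.2 s. It gave no verdict.

**Seating:** the seat was felt at about 5 N, at the tool height I expected from the grasp. I released the stamp with the jaws still open.

**Tightening:** the crank ran free at about 7.4 N, and I stopped at 11.0 N. That is 3.6 N above free running, within the 3 to 4 N asked for. Single force readings scatter by about 0.5 N, and I could not read the jaw force itself.

**Last checks:** in both cameras the head matched the predicted upright, seated position to within about 1 pixel (1 to 2 mm). The wrist force was near zero, with the hand clear of everything. The arm never came near the soaps and lifted straight out of the rack, but I did not re-measure the soaps or the other two stamps at the end.

**Disagreements:**
- In the pictures the fingertips stood about 35 to 45 mm higher than the reported TCP, well beyond the 13 mm swing in the text. I set the grasp height and the crank height from the images instead.
- The stamp's head shifted about 3 mm and turned a little as the jaws closed, and it fits the upright prediction better than before.

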